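Rack the field samples in reverse order

ROBOT

A 6-joint arm with a two-finger parallel gripper is mounted at the origin on the work surface. World frame = base frame: x ahead of the robot, y to its left, z up, the work surface at z = 0. Lengths are in m, angles in degrees, forces in N, time in s.
With the tool pointing down it reaches from about 0.25 to 0.775 m from the base axis. Payload 8.9 kg.
Tool frame: the origin (TCP) lies between the finger pads; the fingertips stand 25 mm ahead of it and the grasp point (between the pads) lies 6 mm ahead of it; z points along the fingers, y is the line along which they close (so a half turn about z gives the same grasp; the last joint's range is limited). The gripper opens to 85 mm and grips with 20 to 120 N. Pads are 22 mm wide; open, the fingers measure 114 mm over their backs; the gripper's body (76 mm by 85 mm) begins 54 mm behind the grasp point. The pads swing forward as they close: fully open they stand 13 mm farther back than shut.
Start: joints at [61.347, 16.656, -8.789, 64.555, 0, 82.019], TCP at [0.185, 0.491, 0.236] pointing down, gripper open.
Joint ranges: [-144.48, 144.48], [-52.06, 99.96], [-74.48, 78.29], [-112.23, 115.85], [-86.99, 84.42], [-180, 180]. Speed limits (degrees/s): [127.2, 127.2, 159.86, 180, 180, 180].

INTERFACE

Orientations are given as a 3x3 rotation matrix whose columns are the frame's x, y, z axes.
In Python, from station import ctrl gives the robot as it stands.
- The arm moves only by the tool step_arm, never from a script. Its argument "steps" is one flat list of numbers, 7 for each row, row after row: the shift along the tool's x, y, z in cm, then the turn, a rotation vector about the tool's x, y, z in rad, then the finger opening in cm, from 0 to 8.54. In form: [dx, dy, dz, wx, wy, wz, jaw, dx, dy, dz, wx, wy, wz, jaw, ...]. A call has 1 to 5 rows; each row shifts and turns the commanded pose from where the row before left it, along the tool's axes as they then stand; what a row does not reach is not made up. A row lasts 1/8 s, in which the tool goes at most 62.5 mm and 10.7 degrees, less where a joint would pass 70% of its speed; a pose out of reach is approached as far as the arm can. A call is refused whole if a number of a shift passes 6.25 or a number of a turn 0.188, either way. A call with a gripper value outside its range is refused whole. The fingers move at their own pace and stop on an object; "squeeze" is the grip in N (left out, the last holds). Time passes only in rows, so rows that do not move let the fingers close. It gives the time, the measured TCP pose, the force, the opening and the grip force at its end, in the units of the state.
- ctrl.get_obs(): the state, without advancing time (a new reading comes with each control period).
- ctrl.snapshot(name): name is "side" or "top" or "wrist"; returns a dict with "frame" (384x512x3 uint8, red, green, blue), "K" (3x3 intrinsics, pixels), "rvec" (rotation vector, rad) and "tvec" (3), from world to camera coordinates, as OpenCV has them. Camera axes: x right, y down, z forward; pixel columns grow to the right and rows downward; lengths in m; the calibration is good to about 2 mm. A picture is of the moment at which its call begins. There is no depth.
- ctrl.job_done(): hands the job in; it is judged then, once.
Trained networks look in the newest picture that a camera, given by its name, has taken for a name from the list of things; names that differ only in an ending like _2 or _b are one class to them, and where a whole thing is asked for, a point or a joint stands for the part that bears it (a point fixed in the world has none). Each returns a list of dicts, best first, with "confidence" (0 to 1); they miss things now and then, are a little off and sometimes report something else, mostly with a low value. They report only what shows in the picture. A call takes as long as a camera call. They do not tell look-alikes from the thing itself.
- ctrl.look_for(camera, query): "rect" ([left, top, right, bottom] in pixels, round what is visible of it).
- ctrl.regions_of(camera, query): "region" (384x512 bool, what is visible of it) and "rect" ([left, top, right, bottom] in pixels, round what is visible of it).
The state is a dict: "time": time; "joint_positions": joint angles; "qvel": joint speeds; "tau": joint torques, N m; "eef_pos": TCP position; "ee_rot": TCP orientation; "contact_force": force on the tool from outside, world axes, zero at the start; "ft_torque": the same for the moment, N m; "width": finger opening in m; "grasp_force": force on a finger pad.
Only numpy, scipy, OpenCV 4.12 (cv2) and the standard library are available. Lean on these libraries where they do the work, as an engineer would, in place of code of your own. Each camera call takes 0.05 s, during which the arm holds its last target. There are 200 camera calls.

TASK

Move the four sample containers from the white field carrier into the black bench rack, one to each pocket, in reverse order: the container nearest the carrier's handle goes to the pocket farthest from the rack's handle, and so on, until the one farthest from the carrier's handle stands in the pocket next to the rack's handle. Keep them upright and set each one down gently, without dropping it, so that it stands flat on the floor of its pocket.

Things in the scene. Friction and masses are not known exactly. Their poses are not given: they have to be found in the camera images.
- center_a (a point): Tall white plastic bottle, the tallest container, with a shoulder and a narrow cap. Round, 100 mm tall, body 40 mm in diameter up to 72 mm above its underside, cap 25 mm in diameter above that; about 110 g. The point is at its centre, half-way up (50 mm above its underside, on its axis); z points up along its axis. Loose; starts in a seat of the carrier.
- center_b (a point): Squat white plastic jar with a broad screw lid wider than its body, the shortest container. Round, 72 mm tall, body 40 mm in diameter up to 50 mm above its underside, lid 46 mm in diameter from there to the top; about 120 g. The point is at its centre, half-way up (36 mm above its underside, on its axis); z points up along its axis. Loose; starts in a seat of the carrier.
- center_c (a point): Brown glass dropper bottle with a thin black rubber teat on top. Round, 92 mm tall, body 37 mm in diameter up to 60 mm above its underside, then a thin neck, a 23 mm collar and a 13 mm teat; about 100 g. The point is at its centre, half-way up (46 mm above its underside, on its axis); z points up along its axis. Loose; starts in a seat of the carrier.
- center_d (a point): Straight-sided steel canister with a flat bar grip across its lid. Round, 84 mm tall, 42 mm in diameter up to 74 mm above its underside, then a flat bar 34 x 6 mm and 10 mm high; about 160 g. The point is at its centre, half-way up (42 mm above its underside, on its axis); z points up along its axis. Loose; starts in a seat of the carrier.
- carrier: White field carrier, fixed on the table, 70 mm wide (x), 268 mm long (y), with a steel arch handle (55 mm high) at its +y end, 146 mm from the middle. Origin: middle of its underside, at table level. Four seats in a row at x = 0, y = +99 (nearest the handle), +33, -33, -99 mm. Containers stand 7 mm above the origin.
- rack: Black bench rack with grey pocket walls, fixed, empty, 70 mm wide (x), 268 mm long (y), with a steel arch handle (55 mm high) at its +y end, 146 mm from the middle. Origin: middle of its underside, at table level. Four pockets in a row at x = 0, y = +99 (nearest the handle), +33, -33, -99 mm: 62 mm square inside, floor 5 mm and wall tops 14 mm above the origin, walls 4 mm thick.
- seat_a: The fixed white square seat of the carrier in which the tall white bottle stands at the start (told from the other seats only by that): 65 mm square outside, walls 3 mm thick, its rim 12 mm above its underside and its floor 3 mm above its underside. Origin: the middle of its underside, 4 mm above the table; axes as the carrier's.
- seat_b: The fixed white square seat of the carrier in which the squat white jar stands at the start (told from the other seats only by that): 65 mm square outside, walls 3 mm thick, its rim 12 mm above its underside and its floor 3 mm above its underside. Origin: the middle of its underside, 4 mm above the table; axes as the carrier's.
- seat_c: The fixed white square seat of the carrier in which the brown dropper bottle stands at the start (told from the other seats only by that): 65 mm square outside, walls 3 mm thick, its rim 12 mm above its underside and its floor 3 mm above its underside. Origin: the middle of its underside, 4 mm above the table; axes as the carrier's.
- seat_d: The fixed white square seat of the carrier in which the steel canister stands at the start (told from the other seats only by that): 65 mm square outside, walls 3 mm thick, its rim 12 mm above its underside and its floor 3 mm above its underside. Origin: the middle of its underside, 4 mm above the table; axes as the carrier's.
There are look-alikes about, which are no part of the job. What is shaped like the part that bears center_b but yellow is not meant.

How it is judged (in metres and radians):
At the end, for the whole second after the job is handed in: Each container stands upright (within 0.08 rad), at rest and released, on the floor of its own rack pocket, within 14 mm of the pocket's middle along both rack axes; the pocket mirrors its first seat: seat at y in the carrier's frame, pocket at -y in the rack's frame (((y of seat_a in the frame of carrier between 0.079 and 0.119 m and y of center_a in the frame of rack between -0.113 and -0.085 m) or (y of seat_a in the frame of carrier between 0.013 and 0.053 m and y of center_a in the frame of rack between -0.047 and -0.019 m) or (y of seat_a in the frame of carrier between -0.053 and -0.013 m and y of center_a in the frame of rack between 0.019 and 0.047 m) or (y of seat_a in the frame of carrier between -0.119 and -0.079 m and y of center_a in the frame of rack between 0.085 and 0.113 m)) and x of center_a in the frame of rack between -0.014 and 0.014 m and z of center_a in the frame of rack between 0.048 and 0.06 m and angle between each of center_a, center_b, center_c, center_d's own z axis and vertical below 0.08 rad and linear speed of each of jar_a, jar_b, jar_c, jar_d below 0.02 m/s and ((y of seat_b in the frame of carrier between 0.079 and 0.119 m and y of center_b in the frame of rack between -0.113 and -0.085 m) or (y of seat_b in the frame of carrier between 0.013 and 0.053 m and y of center_b in the frame of rack between -0.047 and -0.019 m) or (y of seat_b in the frame of carrier between -0.053 and -0.013 m and y of center_b in the frame of rack between 0.019 and 0.047 m) or (y of seat_b in the frame of carrier between -0.119 and -0.079 m and y of center_b in the frame of rack between 0.085 and 0.113 m)) and x of center_b in the frame of rack between -0.014 and 0.014 m and z of center_b in the frame of rack between 0.034 and 0.046 m and ((y of seat_c in the frame of carrier between 0.079 and 0.119 m and y of center_c in the frame of rack between -0.113 and -0.085 m) or (y of seat_c in the frame of carrier between 0.013 and 0.053 m and y of center_c in the frame of rack between -0.047 and -0.019 m) or (y of seat_c in the frame of carrier between -0.053 and -0.013 m and y of center_c in the frame of rack between 0.019 and 0.047 m) or (y of seat_c in the frame of carrier between -0.119 and -0.079 m and y of center_c in the frame of rack between 0.085 and 0.113 m)) and x of center_c in the frame of rack between -0.014 and 0.014 m and z of center_c in the frame of rack between 0.044 and 0.056 m and ((y of seat_d in the frame of carrier between 0.079 and 0.119 m and y of center_d in the frame of rack between -0.113 and -0.085 m) or (y of seat_d in the frame of carrier between 0.013 and 0.053 m and y of center_d in the frame of rack between -0.047 and -0.019 m) or (y of seat_d in the frame of carrier between -0.053 and -0.013 m and y of center_d in the frame of rack between 0.019 and 0.047 m) or (y of seat_d in the frame of carrier between -0.119 and -0.079 m and y of center_d in the frame of rack between 0.085 and 0.113 m)) and x of center_d in the frame of rack between -0.014 and 0.014 m and z of center_d in the frame of rack between 0.04 and 0.052 m); the robot touches nothing.
It fails at once if a container is tipped more than 40 degrees (angle between any of center_a, center_b, center_c, center_d's own z axis and vertical above 0.7 rad).
It fails at once if a container is dropped: it moves faster than 0.7 m/s with no finger holding it ((linear speed of jar_a above 0.7 m/s and contact force between the fingers and jar_a below 0.2 N) or (linear speed of jar_b above 0.7 m/s and contact force between the fingers and jar_b below 0.2 N) or (linear speed of jar_c above 0.7 m/s and contact force between the fingers and jar_c below 0.2 N) or (linear speed of jar_d above 0.7 m/s and contact force between the fingers and jar_d below 0.2 N)).
It also fails if it takes over 102 s, if anything falls off the work surface, if the arm or the gripper's body presses on something with over 40 N, if the wrist force passes 120 N, or if a joint passes its speed limit or range.

## Working session

There is one attempt and no reset: what is moved stays moved. The work goes in short steps, Python scripts to look and compute and a tool call to move; the robot and the scene stay as the last step left them, time stands still between calls to the robot, and variables do not carry over. Pictures are saved under pics/ and viewed, at most 14 in all, crops included, and the job is handed in when it is done.

Besides the shell and the picture viewer there is one more tool, called after "Request:" as name(argument=value, ...) on one line, values as JSON. step_arm: Moves the arm, as the interface text tells. Its arguments: {"type":"object","properties":{"steps":{"type":"array"},"squeeze":{"type":"number"}},"required":["steps"]}

```bash
mkdir -p pics; python3 - <<'E'
from station import ctrl
import cv2,numpy as np
o=ctrl.get_obs();print(o['time'],o['eef_pos'],o['ee_rot'],o['width'])
for n in ["top","side"]:
    s=ctrl.snapshot(n);cv2.imwrite(f"pics/{n}0.png",s['frame'][...,::-1])
    print(n,s['K'],cv2.Rodrigues(s['rvec'])[0],s['tvec'])
    for q in ["center_a","center_b","center_c","center_d","carrier","rack","seat_a"]:
        print(q,[(np.round(d['rect']).tolist(),round(d['confidence'],2)) for d in ctrl.look_for(n,q)])
E
```

```text
0.0 [0.18512181 0.49083459 0.23543572] [[-9.35618230e-01  3.53012990e-01 -5.96553639e-04]
 [ 3.53013457e-01  9.35617568e-01 -1.12485780e-03]
 [ 1.61056651e-04 -1.26302892e-03 -9.99999189e-01]] 0.08524304611754392
top [[461.70678857   0.         253.95730705]
 [  0.         461.70678857 192.52265467]
 [  0.           0.           1.        ]] [[ 0.02061113 -0.99977098  0.00575906]
 [-0.995425   -0.02105839 -0.09319666]
 [ 0.0932966  -0.00381182 -0.99563106]] [-0.0213916   0.53856506  1.1370513 ]
center_a [([319.0, 231.0, 341.0, 250.0], 0.76), ([320.0, 178.0, 335.0, 194.0], 0.73), ([354.0, 184.0, 379.0, 205.0], 0.64), ([311.0, 151.0, 332.0, 172.0], 0.62)]
center_b [([319.0, 231.0, 341.0, 250.0], 0.76), ([320.0, 178.0, 335.0, 194.0], 0.73), ([354.0, 184.0, 379.0, 205.0], 0.64), ([311.0, 151.0, 332.0, 172.0], 0.62)]
center_c [([319.0, 231.0, 341.0, 250.0], 0.76), ([320.0, 178.0, 335.0, 194.0], 0.73), ([354.0, 184.0, 379.0, 205.0], 0.64), ([311.0, 151.0, 332.0, 172.0], 0.62)]
center_d [([319.0, 231.0, 341.0, 250.0], 0.76), ([320.0, 178.0, 335.0, 194.0], 0.73), ([354.0, 184.0, 379.0, 205.0
[... 1012 characters left out ...]
239.0, 306.0], 0.88), ([317.0, 232.0, 347.0, 278.0], 0.83), ([249.0, 245.0, 278.0, 296.0], 0.66), ([288.0, 294.0, 321.0, 345.0], 0.61), ([286.0, 236.0, 314.0, 287.0], 0.57)]
center_d [([208.0, 260.0, 239.0, 306.0], 0.88), ([317.0, 232.0, 347.0, 278.0], 0.83), ([249.0, 245.0, 278.0, 296.0], 0.66), ([288.0, 294.0, 321.0, 345.0], 0.61), ([286.0, 236.0, 314.0, 287.0], 0.57)]
carrier [([185.0, 270.0, 358.0, 322.0], 0.76), ([277.0, 261.0, 323.0, 297.0], 0.48), ([207.0, 259.0, 239.0, 308.0], 0.16)]
rack [([179.0, 132.0, 305.0, 169.0], 0.92)]
seat_a [([200.0, 271.0, 247.0, 317.0], 0.98), ([278.0, 260.0, 325.0, 296.0], 0.75), ([239.0, 271.0, 286.0, 306.0], 0.58), ([312.0, 257.0, 358.0, 287.0], 0.57)]
```

```bash
python3 - <<'E'
import cv2
a=cv2.imread('pics/top0.png');b=cv2.imread('pics/side0.png')
c=cv2.resize(a[130:280,140:390],(800,480),interpolation=cv2.INTER_CUBIC);cv2.imwrite('pics/t0c.png',c)
c=cv2.resize(b[110:350,160:400],(600,600),interpolation=cv2.INTER_CUBIC);cv2.imwrite('pics/s0c.png',c)
E
```

```text
(no output)
```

View pics/t0c.png

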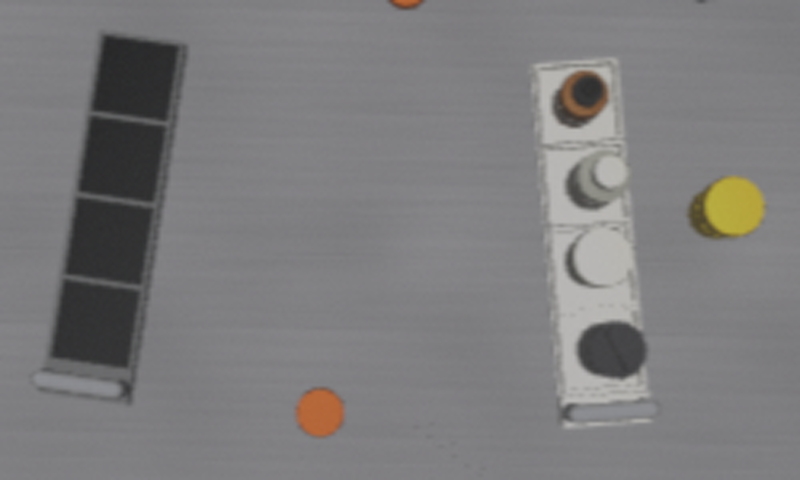

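View pics/s0c.png

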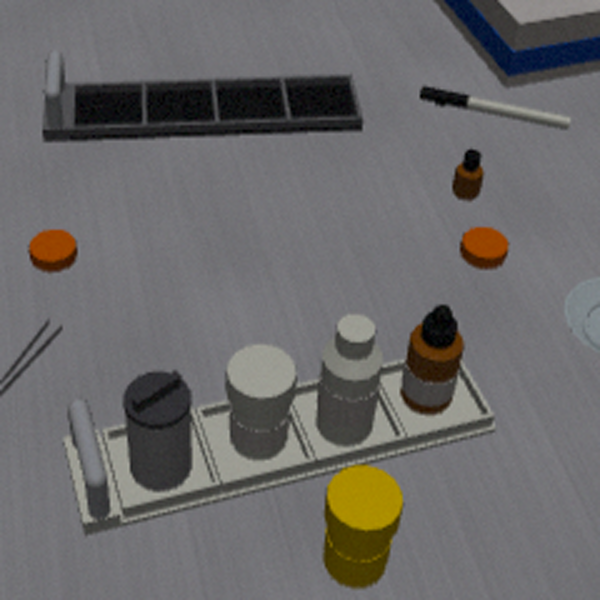

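The top view shows the rack on the left and the carrier on the right, both with their handles at the bottom (towards the robot). From the carrier's handle the order is canister d (crop 612,350), jar b (601,257), bottle a (610,171), dropper c (588,90).

There are two candidates for b: the white jar in the carrier at full-image px ~(328,210), and the yellow one at ~(369,195). The white one standing in a seat is meant. Both enlarged crops confirm it, and also show that the small brown bottle at side (466,175) is not c.

```bash
cat > h.py <<'E'
import numpy as np,cv2
from scipy.optimize import least_squares
def cam(s): return s['K'],cv2.Rodrigues(s['rvec'])[0],np.array(s['tvec']).ravel()
def back(s,px,z):
    K,R,t=cam(s);d=R.T@np.linalg.inv(K)@[*px,1];c=-R.T@t;return (c+d*(z-c[2])/d[2])[:2]
def proj(s,P):return cv2.projectPoints(np.array(P,float),s['rvec'],s['tvec'],s['K'],None)[0][:,0]
def fitpose(obs,x0):  # obs: list of (snap, local pts, px)
    def f(p):
        c,n=np.cos(p[2]),np.sin(p[2]);R=np.array([[c,-n,0],[n,c,0],[0,0,1]])
        return np.concatenate([(proj(s,np.array(L)@R.T+[p[0],p[1],0])-px).ravel() for s,L,px in obs])
    r=least_squares(f,x0,loss='soft_l1');return r.x,r.fun
E
python3 - <<'E'
from h import *
from station import ctrl
T=ctrl.snapshot('top');S=ctrl.snapshot('side')
t=lambda l:np.array(l)/3.2+[140-.35,130-.35]
s=lambda l:np.array(l)/2.5+[160-.3,110-.3]
m=1e-3
# rack: divider ends (inner x=+31 is left in top)
L=[[x*m,y*m,14*m] for y in(-66,0,66) for x in(31,-31)]
pt=t([(91,114),(168,124),(79,195),(155,204),(65,276),(141,287)])
ps=s([(286,77),(291,117),(215,80),(218,120),(145,83),(148,123)])
# side view: upper end = far from side camera
ps=ps
for name,o in(("both",[(T,L,pt),(S,L,ps)]),("top",[(T,L,pt)]),("side",[(S,L,ps)])):
    p,f=fitpose(o,[.5,.2,np.pi/2]);print("rack",name,np.round(p,4),np.degrees(p[2]),np.abs(f).max().round(1))
# carrier base corner approx: outer seat rim z=16: corners +-32.5, y=+-131.5
L=[[x*m,y*m,16*m] for y in(-131.5,) for x in(32.5,-32.5)]+[[x*m,y*m,16*m] for y in(-66,0) for x in(32.5,-32.5)]
pt=t([(534,66),(617,60),(541,146),(623,141),(548,224),(630,221)])
p,f=fitpose([(T,L,pt)],[.5,-.2,np.pi/2]);print("carrier",np.round(p,4),np.degrees(p[2]),np.round(f,1))
for n,px,z in(("c",(588,90),.099),("a",(610,171),.107),("b",(601,257),.079),("d",(612,350),.081),("yel",(734,207),.072)):
    print(n,back(T,t([px])[0],z).round(4))
# side tops
for n,px,z in(("c",(440,318),.096),("a",(356,331),.107),("b",(261,373),.079),("d",(158,399),.081)):
    print('side',n,back(S,s([px])[0],z).round(4))
E
```

```text
rack both [0.5382 0.1877 1.4496] 83.05601207099646 1.3
rack top [0.5369 0.1876 1.4498] 83.06812724361669 0.4
rack side [0.5393 0.1881 1.4503] 83.09594237807207 0.8
carrier [ 0.5244 -0.1873  1.659 ] 95.05443895389641 [ 0.3 -0.5 -0.3 -0.3  0.2 -0.2 -0.1 -0.3  0.   1.2 -0.1  0.4]
c [ 0.6184 -0.1731]
a [ 0.5572 -0.1884]
b [ 0.4957 -0.1867]
d [ 0.4266 -0.195 ]
yel [ 0.536  -0.2882]
side c [ 0.6172 -0.1831]
side a [ 0.5561 -0.193 ]
side b [ 0.4952 -0.1925]
side d [ 0.4269 -0.2024]
```

Request:
step_arm(steps=[0,0,0,0,0,-0.15,8.5,0,0,0,0,0,-0.15,8.5,0,0,0,0,0,-0.149,8.5,-1.5,-5.8,0,0,0,0,8.5,-1.5,-5.8,0,0,0,0,8.5], squeeze=30)

```text
time: 1.52
eef_pos: [0.2256, 0.3772, 0.2358]
ee_rot: [[-0.996, -0.09, 0.0], [-0.09, 0.996, -0.0], [-0.0, -0.0, -1.0]]
contact_force: [1.1, 0.0, 0.8]
width: 0.085
grasp_force: 0.0
```

Request:
step_arm(steps=[-1.5,-5.8,0,0,0,0,8.5,-1.5,-5.8,0,0,0,0,8.5,-1.5,-5.8,0,0,0,0,8.5,-1.5,-5.8,0,0,0,0,8.5,-1.5,-5.8,0,0,0,0,8.5])

```text
time: 2.15
eef_pos: [0.3262, 0.0942, 0.2364]
ee_rot: [[-0.996, -0.088, 0.001], [-0.088, 0.996, 0.0], [-0.001, 0.0, -1.0]]
contact_force: [2.1, 0.7, 0.3]
width: 0.0852
grasp_force: 0.0
```

Request:
step_arm(steps=[-1.5,-5.8,0,0,0,0,8.5,-1.5,-5.8,0,0,0,0,8.5,-1.5,-5.8,0,0,0,0,8.5,-1.5,-5.8,0,0,0,0,8.5,-1.5,-5.8,0,0,0,0,8.5])

```text
time: 2.78
eef_pos: [0.4263, -0.1885, 0.2362]
ee_rot: [[-0.996, -0.088, 0.001], [-0.088, 0.996, -0.0], [-0.001, -0.0, -1.0]]
contact_force: [0.5, -0.4, 0.4]
width: 0.0848
grasp_force: 0.0
```

```bash
cat >> h.py <<'E'
def shift(xy,z,obs):
    R=np.array(obs['ee_rot']);return (R.T@(np.array([*xy,z])-obs['eef_pos'])*100).round(2)
E
python3 - <<'E'
from h import *
from station import ctrl
o=ctrl.get_obs();s=ctrl.snapshot('wrist');im=s['frame'][...,::-1].copy()
P=dict(c=(.6184,-.1731,.099),a=(.5572,-.1884,.107),b=(.4957,-.1867,.079),d=(.4266,-.195,.081),cs=(.6172,-.1831,.096),ds=(.4269,-.2024,.081))
for n,p in P.items():
    q=proj(s,[p])[0];print(n,q.round())
    if 0<q[0]<512 and 0<q[1]<384: cv2.drawMarker(im,tuple(int(v) for v in q),(0,0,255) if len(n)==1 else (255,0,0),0,12,1)
cv2.imwrite('pics/w1.png',im)
print(o['eef_pos'],[(np.round(d['rect']).tolist(),round(d['confidence'],2)) for d in ctrl.look_for('wrist','center_d')])
E
```

```text
c [251. 351.]
a [241. 305.]
b [248. 233.]
d [245. 164.]
cs [242. 347.]
ds [237. 163.]
[ 0.42633612 -0.18847241  0.23616228] [([221.0, 191.0, 272.0, 255.0], 0.98), ([120.0, 213.0, 179.0, 279.0], 0.89), ([215.0, 131.0, 266.0, 187.0], 0.67), ([233.0, 291.0, 265.0, 355.0], 0.62)]
```

View pics/w1.png

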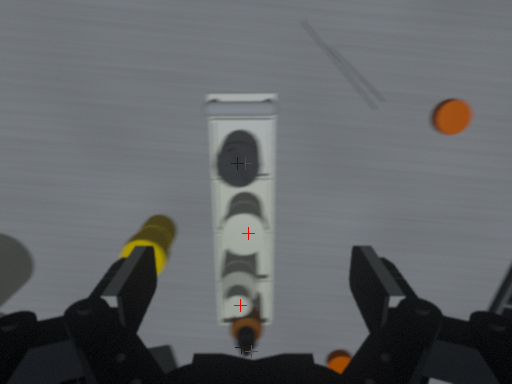

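The wrist view shows canister lid centred at about (239,160), with the jar (242,233), bottle (238,305) and teat (246,338) below it in line. This puts the true y between my top and side estimates, so I use d ≈ (0.427, -0.199).

Request:
step_arm(steps=[-0.1,-1.05,4,0,0,0,8.5,0,0,4,0,0,0,8.5,0,0,4,0,0,0,8.5,0,0,3.5,0,0,0,8.5,0,0,2.3,0,0,0,8.5])

```text
time: 3.5
eef_pos: [0.4271, -0.1958, 0.0566]
ee_rot: [[-0.996, -0.088, -0.001], [-0.088, 0.996, 0.001], [0.001, 0.001, -1.0]]
contact_force: [0.0, -0.5, 0.6]
width: 0.0848
grasp_force: 0.0
```

Request:
step_arm(steps=[0,0,0,0,0,0,5,0,0,0,0,0,0,4.5,0,0,0,0,0,0,3.5,0,0,0,0,0,0,3.5,0,0,0,0,0,0,3.5], squeeze=35)

```text
time: 4.12
eef_pos: [0.4288, -0.1973, 0.0592]
ee_rot: [[-0.996, -0.088, 0.002], [-0.088, 0.996, -0.002], [-0.002, -0.002, -1.0]]
contact_force: [0.4, -0.7, 6.8]
width: 0.0409
grasp_force: 35.3
```

Request:
step_arm(steps=[0,0,-0.7,0,0,0,3.5,0,0,-1.5,0,0,0,3.5,0,0,-3,0,0,0,3.5,0,0,-3.5,0,0,0,3.5,0,0,-2,0,0,0,3.5])

```text
time: 4.75
eef_pos: [0.4282, -0.1967, 0.167]
ee_rot: [[-0.996, -0.088, 0.001], [-0.088, 0.996, -0.001], [-0.001, -0.001, -1.0]]
contact_force: [0.1, 0.1, -0.6]
width: 0.0415
grasp_force: 35.8
```

Request:
step_arm(steps=[0,2.5,0,0,0,0,3.5,0,4.5,0,0,0,0.07,3.5,0,4.5,0,0,0,0.07,3.5,0,4.5,0,0,0,0.07,3.5,-2,4.5,0,0,0,0,3.5])

```text
time: 5.38
eef_pos: [0.4474, 0.0068, 0.1656]
ee_rot: [[-0.992, 0.123, -0.001], [0.123, 0.992, -0.0], [0.001, -0.0, -1.0]]
contact_force: [1.2, -0.5, -1.8]
width: 0.0417
grasp_force: 35.9
```

```bash
cat >> h.py <<'E'
RK=(.5380,.1877);RX=np.array([.1209,.9927]);RY=np.array([-.9927,.1209])
def pocket(y):return np.array(RK)+RY*y
E
python3 - <<'E'
from h import *
from station import ctrl
o=ctrl.get_obs();print(o['eef_pos'],o['width'],o['grasp_force'],o['ee_rot'])
for y in(-.099,-.033,.033,.099):print(y,pocket(y),shift(pocket(y),.16,o))
s=ctrl.snapshot('side');cv2.imwrite('pics/s1.png',cv2.resize(s['frame'][100:340,150:400,::-1],(750,600)[:1]+(600,)[:1] if 0 else (625,600)))
E
```

```text
[0.44741909 0.00679437 0.1655905 ] 0.04173574500400367 35.91258443892002 [[-9.92412872e-01  1.22948758e-01 -5.43277799e-04]
 [ 1.22948784e-01  9.92413017e-01 -1.48219025e-05]
 [ 5.37333625e-04 -8.15047915e-05 -9.99999852e-01]]
-0.099 [0.6362773 0.1757309] [-16.67  19.09   0.55]
-0.033 [0.5707591 0.1837103] [-10.07  19.07   0.55]
0.033 [0.5052409 0.1916897] [-3.47 19.06  0.56]
0.099 [0.4397227 0.1996691] [ 3.13 19.05  0.56]
```

View pics/s1.png

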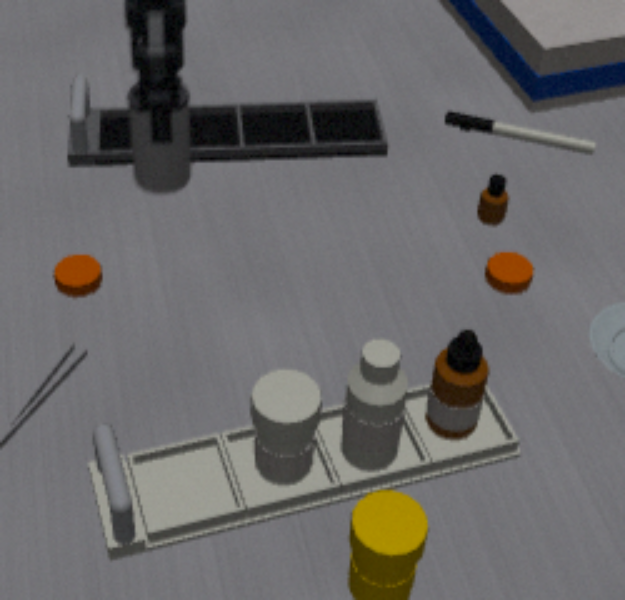

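The side view shows the canister held upright. The carrier's handle-end seat is empty and the other three containers are undisturbed.

Request:
step_arm(steps=[-3.3,3.8,0,0,0,0,3.5,-3.3,3.8,0,0,0,0,3.5,-3.3,3.8,0,0,0,0,3.5,-3.3,3.8,0,0,0,0,3.5,-3.3,3.8,0,0,0,0,3.5])

```text
time: 6.05
eef_pos: [0.6362, 0.1751, 0.1653]
ee_rot: [[-0.993, 0.121, -0.0], [0.121, 0.993, 0.0], [0.0, -0.0, -1.0]]
contact_force: [1.6, -1.7, -0.7]
width: 0.0414
grasp_force: 36.3
```

Request:
step_arm(steps=[0,0,0,0,0,0,3.5,0,0,0,0,0,0,3.5])

```text
time: 6.3
eef_pos: [0.6347, 0.1737, 0.1647]
ee_rot: [[-0.993, 0.121, -0.001], [0.121, 0.993, -0.0], [0.001, -0.001, -1.0]]
contact_force: [0.1, -0.1, -0.4]
width: 0.0412
grasp_force: 36.4
```

```bash
python3 - <<'E'
from h import *
from station import ctrl
o=ctrl.get_obs();print(o['eef_pos'],o['width'],shift(pocket(-.099),.058,o))
s=ctrl.snapshot('top');im=s['frame'][...,::-1].copy()
for y in(-.099,-.033,.033,.099):
    q=proj(s,[[*pocket(y),.005]])[0];cv2.drawMarker(im,tuple(int(round(v)) for v in q),(0,255,0),0,3,1)
im=im[120:270,130:380];cv2.imwrite('pics/t2.png',cv2.resize(im,(800,480),interpolation=cv2.INTER_CUBIC))
E
```

```text
[0.63466942 0.17370981 0.1647056 ] 0.04121467371570514 [-0.15  0.23 10.67]
```

View pics/t2.png

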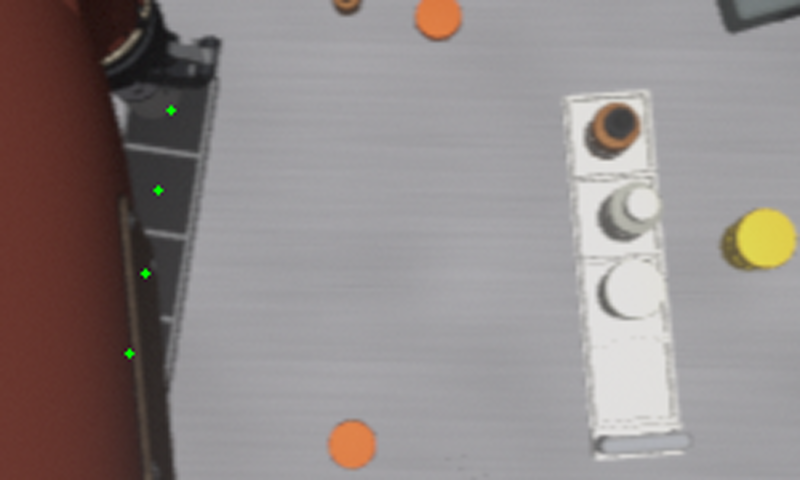

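The markers for the pocket centres sit mid-pocket, e.g. (171,110) for the farthest one. The rack pose is good, so I lower.

Request:
step_arm(steps=[-0.1,0.2,3,0,0,0,3.5,0,0,3.2,0,0,0,3.5,0,0,2.5,0,0,0,3.5,0,0,1,0,0,0,3.5,0,0,0.5,0,0,0,3.5])

```text
time: 6.98
eef_pos: [0.6365, 0.1752, 0.0634]
ee_rot: [[-0.993, 0.122, 0.0], [0.122, 0.993, -0.0], [-0.0, 0.0, -1.0]]
contact_force: [0.5, -0.9, -0.6]
width: 0.0416
grasp_force: 36.4
```

Request:
step_arm(steps=[0,0,0.2,0,0,0,3.5,0,0,0.1,0,0,0,3.5,0,0,0,0,0,0,3.5])

```text
time: 7.35
eef_pos: [0.6369, 0.1758, 0.0605]
ee_rot: [[-0.993, 0.121, 0.001], [0.121, 0.993, 0.0], [-0.001, 0.0, -1.0]]
contact_force: [0.1, 0.2, -1.5]
width: 0.0416
grasp_force: 36.4
```

Request:
step_arm(steps=[0,0,0.1,0,0,0,3.5,0,0,0.1,0,0,0,3.5,0,0,0,0,0,0,3.5])

```text
time: 7.72
eef_pos: [0.6365, 0.1757, 0.0579]
ee_rot: [[-0.993, 0.121, -0.0], [0.121, 0.993, -0.0], [0.0, -0.0, -1.0]]
contact_force: [-0.0, 0.2, -2.1]
width: 0.0416
grasp_force: 36.4
```

Request:
step_arm(steps=[0,0,0.05,0,0,0,3.5,0,0,0,0,0,0,3.5])

```text
time: 7.98
eef_pos: [0.6366, 0.1757, 0.0575]
ee_rot: [[-0.993, 0.121, -0.0], [0.121, 0.993, -0.0], [0.0, -0.0, -1.0]]
contact_force: [1.2, -0.3, -1.5]
width: 0.0415
grasp_force: 36.4
```

Request:
step_arm(steps=[0,0,0.1,0,0,0,3.5,0,0,0,0,0,0,3.5])

```text
time: 8.22
eef_pos: [0.637, 0.1756, 0.0573]
ee_rot: [[-0.993, 0.122, 0.001], [0.122, 0.993, -0.0], [-0.001, -0.0, -1.0]]
contact_force: [-0.9, -1.1, 5.0]
width: 0.0413
grasp_force: 36.7
```

Request:
step_arm(steps=[0,0,0.1,0,0,0,3.5,0,0,0,0,0,0,3.5])

```text
time: 8.48
eef_pos: [0.6373, 0.1755, 0.0572]
ee_rot: [[-0.993, 0.122, 0.002], [0.122, 0.993, -0.0], [-0.002, 0.0, -1.0]]
contact_force: [-3.6, -1.7, 12.2]
width: 0.0415
grasp_force: 37.2
```

Request:
step_arm(steps=[0,0,-0.1,0,0,0,4.5,0,0,0,0,0,0,5.5,0,0,0,0,0,0,7,0,0,0,0,0,0,7])

```text
time: 8.98
eef_pos: [0.6365, 0.1757, 0.0563]
ee_rot: [[-0.993, 0.121, -0.0], [0.121, 0.993, -0.0], [0.0, -0.0, -1.0]]
contact_force: [0.1, -0.9, 0.2]
width: 0.07
grasp_force: 0.0
```

Request:
step_arm(steps=[0,0,-2,0,0,0,7,0,0,-4,0,0,0,7,0,0,-4,0,0,0,7,0,0,-2,0,0,0,7,0,0,0,0,0,0,7])

```text
time: 9.6
eef_pos: [0.6377, 0.1759, 0.1781]
ee_rot: [[-0.993, 0.121, 0.003], [0.121, 0.993, 0.001], [-0.003, 0.001, -1.0]]
contact_force: [0.3, -0.5, 0.5]
width: 0.0701
grasp_force: 0.0
```

```bash
python3 - <<'E'
from h import *
from station import ctrl
o=ctrl.get_obs();print(o['eef_pos'],o['width'],o['time'])
s=ctrl.snapshot('side');cv2.imwrite('pics/s2.png',cv2.resize(s['frame'][70:310,160:400,::-1],(600,600)))
a=np.radians(95.05);ty=np.array([np.cos(a),np.sin(a)]);tx=np.array([-ty[1],ty[0]])
d=np.array([.4955,-.190])-o['eef_pos'][:2];print((100*np.array([tx@d,ty@d])).round(2))
E
```

```text
[0.63766856 0.17590117 0.17805079] 0.07008679805258328 9.6
[ 17.38 -35.2 ]
```

View pics/s2.png

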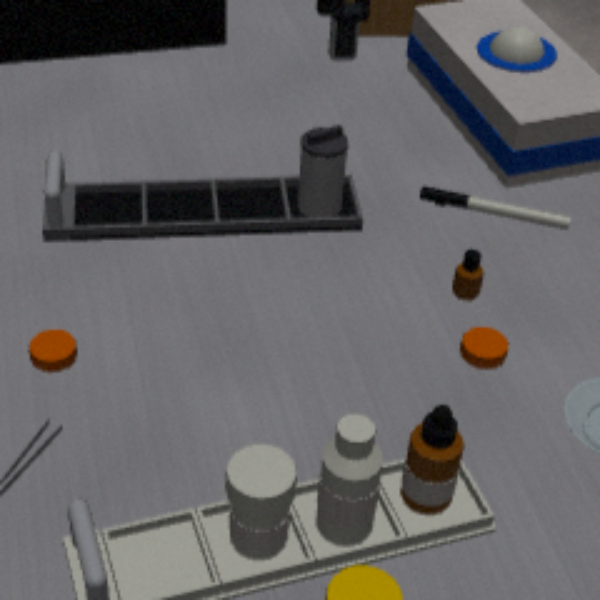

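The canister stands upright in the far pocket at about (323,175). Next is the white jar b.

Request:
step_arm(steps=[0,0,0,0,0,-0.105,8,0,0,0,0,0,-0.104,8,2.5,-5.0,0,0,0,0,8,2.5,-5.0,0,0,0,0,8,2.5,-5.0,0,0,0,0,8])

```text
time: 10.28
eef_pos: [0.5732, 0.0185, 0.1747]
ee_rot: [[-0.996, -0.088, -0.002], [-0.088, 0.996, 0.0], [0.002, 0.0, -1.0]]
contact_force: [0.4, -0.7, 0.5]
width: 0.0804
grasp_force: 0.0
```

Request:
step_arm(steps=[2.5,-5.0,0,0,0,0,8,2.5,-5.0,0,0,0,0,8,2.5,-5.0,0,0,0,0,8,2.4,-5.0,0,0,0,0,8,0,0,0,0,0,0,8])

```text
time: 10.9
eef_pos: [0.4918, -0.1909, 0.175]
ee_rot: [[-0.997, -0.082, -0.002], [-0.082, 0.997, 0.0], [0.002, 0.001, -1.0]]
contact_force: [-0.2, -0.1, -0.3]
width: 0.0801
grasp_force: 0.0
```

```bash
python3 - <<'E'
from h import *
from station import ctrl
o=ctrl.get_obs();print(o['eef_pos'],shift((.4955,-.190),.061,o))
s=ctrl.snapshot('wrist');im=s['frame'][...,::-1].copy()
for p in((.4955,-.190,.079),(.4955,-.190,.007),(.4915,-.190,.007),(.5567,-.190,.107),(.6178,-.178,.099)):
    q=proj(s,[p])[0];cv2.drawMarker(im,tuple(int(round(v)) for v in q),(0,0,255),0,8,1);print(q)
cv2.imwrite('pics/w2.png',im)
E
```

```text
[ 0.49177903 -0.19089156  0.17503485] [-0.4   0.05 11.4 ]
[253.37680785 190.4282307 ]
[253.25407298 164.73692158]
[253.61252668 160.58557501]
[246.22346776 285.0448552 ]
[255.66974021 346.4622559 ]
```

View pics/w2.png

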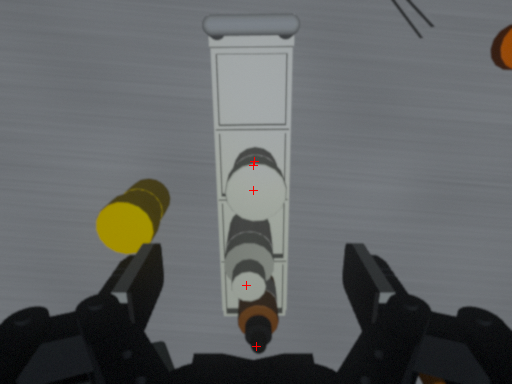

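Lid centre is at (256,190) against a predicted (253,190), so b ≈ (0.4955, -0.188). I go down to grip the lid.

Request:
step_arm(steps=[-0.4,0.25,3,0,0,0,8,0,0,3,0,0,0,8,0,0,2.5,0,0,0,8,0,0,1.7,0,0,0,8,0,0,0,0,0,0,8])

```text
time: 11.58
eef_pos: [0.4964, -0.1833, 0.0727]
ee_rot: [[-0.996, -0.089, -0.003], [-0.089, 0.996, 0.002], [0.003, 0.002, -1.0]]
contact_force: [0.1, 0.3, 0.9]
width: 0.08
grasp_force: 0.0
```

Request:
step_arm(steps=[0,0,0,0,0,0,5.5,0,0,0,0,0,0,4,0,0,0,0,0,0,4,0,0,0,0,0,0,4,0,0,0,0,0,0,4])

```text
time: 12.2
eef_pos: [0.4982, -0.1854, 0.0755]
ee_rot: [[-0.996, -0.087, 0.002], [-0.087, 0.996, -0.0], [-0.002, -0.001, -1.0]]
contact_force: [-0.3, 1.3, 6.5]
width: 0.0439
grasp_force: 35.1
```

Request:
step_arm(steps=[0,0,-0.5,0,0,0,4,0,0,-0.5,0,0,0,4,0,0,-1,0,0,0,4,0,0,0,0,0,0,4])

```text
time: 12.7
eef_pos: [0.4981, -0.1856, 0.0955]
ee_rot: [[-0.996, -0.087, 0.001], [-0.087, 0.996, -0.001], [-0.001, -0.001, -1.0]]
contact_force: [0.4, 0.9, -1.3]
width: 0.0441
grasp_force: 35.8
```

Request:
step_arm(steps=[0,0,-2.5,0,0,0,4,0,0,-3,0,0,0,4,0,2,-1.5,0,0,0,4,0,4,0,0,0,0,4,0,4.5,0,0,0,0.07,4])

```text
time: 13.32
eef_pos: [0.4877, -0.0789, 0.1643]
ee_rot: [[-1.0, -0.015, -0.0], [-0.015, 1.0, 0.0], [0.0, 0.0, -1.0]]
contact_force: [-1.2, 0.8, -0.6]
width: 0.044
grasp_force: 36.0
```

Request:
step_arm(steps=[0,4.5,0,0,0,0.07,4,0,4.5,0,0,0,0.069,4,-1,4.5,0,0,0,0,4,0,0,0,0,0,0,4])

```text
time: 13.82
eef_pos: [0.505, 0.0561, 0.1641]
ee_rot: [[-0.993, 0.117, -0.0], [0.117, 0.993, 0.001], [0.0, 0.001, -1.0]]
contact_force: [0.3, 0.4, -0.8]
width: 0.0439
grasp_force: 36.1
```

```bash
python3 - <<'E'
from h import *
from station import ctrl
o=ctrl.get_obs();print(o['eef_pos'],o['width'],o['contact_force'],shift(pocket(-.033),.165,o),shift(pocket(-.033),.077,o))
E
```

```text
[0.50504546 0.05614481 0.16412688] 0.043853450563381906 [ 0.30523749  0.4101721  -0.75519851] [-5.03 13.44 -0.08] [-5.03 13.43  8.72]
```

Request:
step_arm(steps=[-1.7,4.5,0,0,0,0,4,-1.7,4.5,0,0,0,0,4,-1.4,4.3,0,0,0,0,4,0,0,0,0,0,0,4,0,0,0,0,0,0,4])

```text
time: 14.45
eef_pos: [0.5682, 0.1785, 0.1639]
ee_rot: [[-0.993, 0.121, -0.002], [0.121, 0.993, -0.001], [0.001, -0.001, -1.0]]
contact_force: [0.4, -0.5, -1.2]
width: 0.044
grasp_force: 36.3
```

Request:
step_arm(steps=[0,0,3,0,0,0,4,0,0,3,0,0,0,4,0,0,1.7,0,0,0,4,0,0,0.8,0,0,0,4,0,0,0,0,0,0,4])

```text
time: 15.08
eef_pos: [0.5688, 0.1782, 0.0795]
ee_rot: [[-0.992, 0.122, -0.001], [0.122, 0.992, -0.0], [0.001, -0.0, -1.0]]
contact_force: [-0.1, -1.2, -1.1]
width: 0.0441
grasp_force: 36.3
```

Request:
step_arm(steps=[0,0,0.1,0,0,0,4,0,0,0.1,0,0,0,4,0,0,0,0,0,0,4,0,0,0,0,0,0,4])

```text
time: 15.58
eef_pos: [0.5693, 0.1789, 0.0777]
ee_rot: [[-0.993, 0.121, 0.0], [0.121, 0.993, 0.0], [-0.0, 0.0, -1.0]]
contact_force: [0.8, -1.0, -1.7]
width: 0.0438
grasp_force: 36.3
```

Request:
step_arm(steps=[-0.15,0.25,0,0,0,0,4,-0.15,0.2,0.1,0,0,0,4,0,0,0.1,0,0,0,4,0,0,0.1,0,0,0,4,0,0,0,0,0,0,4])

```text
time: 16.2
eef_pos: [0.5726, 0.1829, 0.0743]
ee_rot: [[-0.993, 0.122, -0.0], [0.122, 0.993, -0.0], [0.0, -0.0, -1.0]]
contact_force: [-0.3, 0.2, -1.9]
width: 0.0441
grasp_force: 36.3
```

Request:
step_arm(steps=[0,0,0.1,0,0,0,4,0,0,0,0,0,0,4,0,0,0,0,0,0,4])

```text
time: 16.58
eef_pos: [0.5728, 0.1829, 0.0737]
ee_rot: [[-0.993, 0.122, 0.0], [0.122, 0.993, -0.0], [-0.0, 0.0, -1.0]]
contact_force: [-0.1, 0.0, 1.8]
width: 0.0441
grasp_force: 36.5
```

Contact as expected (0.0735), so I release and back off.

Request:
step_arm(steps=[0,0,0.05,0,0,0,4,0,0,0,0,0,0,5,0,0,0,0,0,0,6,0,0,0,0,0,0,7.5,0,0,0,0,0,0,7.5])

```text
time: 17.2
eef_pos: [0.5727, 0.183, 0.0729]
ee_rot: [[-0.993, 0.121, -0.0], [0.121, 0.993, -0.0], [0.0, -0.0, -1.0]]
contact_force: [0.1, -0.4, 0.4]
width: 0.0751
grasp_force: 0.0
```

Request:
step_arm(steps=[0,0,-2,0,0,0,7.5,0,0,-4,0,0,0,7.5,0,0,-4,0,0,0,7.5,0,0,-2,0,0,-0.105,7.5,0,0,0,0,0,-0.104,7.5])

```text
time: 17.82
eef_pos: [0.5738, 0.1832, 0.1951]
ee_rot: [[-0.996, -0.091, 0.003], [-0.091, 0.996, 0.001], [-0.003, 0.0, -1.0]]
contact_force: [0.4, 0.0, -0.6]
width: 0.0751
grasp_force: 0.0
```

```bash
python3 - <<'E'
from h import *
from station import ctrl
o=ctrl.get_obs();print(o['eef_pos'],o['time'],shift((.557,-.189),.19,o))
s=ctrl.snapshot('side');cv2.imwrite('pics/s3.png',cv2.resize(s['frame'][70:310,160:400,::-1],(600,600)))
E
```

```text
[0.57382551 0.18323242 0.19508073] 17.825 [  5.05 -36.92   0.48]
```

View pics/s3.png

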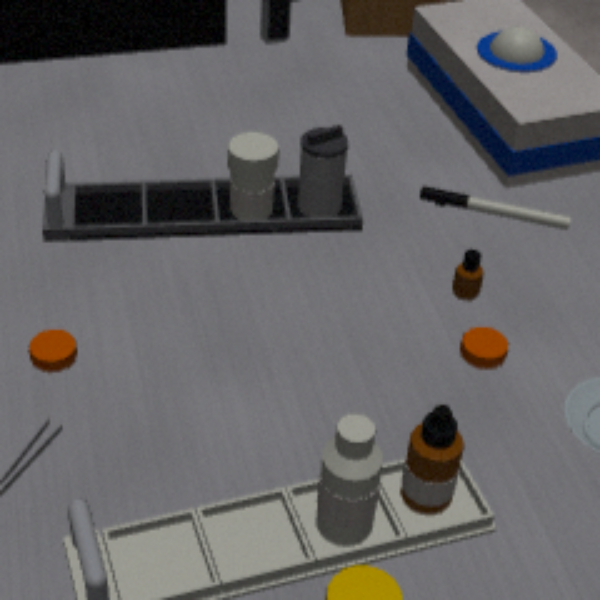

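The jar stands upright in its pocket at about (253,178). Next is bottle a.

Request:
step_arm(steps=[0.7,-5.3,0,0,0,0,7.5,0.7,-5.3,0,0,0,0,7.5,0.7,-5.3,0,0,0,0,7.5,0.7,-5.3,0,0,0,0,7.5,0.7,-5.3,0,0,0,0,7.5])

```text
time: 18.5
eef_pos: [0.5605, -0.0857, 0.1928]
ee_rot: [[-0.996, -0.085, -0.0], [-0.085, 0.996, 0.0], [0.0, 0.0, -1.0]]
contact_force: [1.3, -0.6, 0.2]
width: 0.0751
grasp_force: 0.0
```

Request:
step_arm(steps=[0.7,-5.3,0,0,0,0,7.5,0.7,-5,0,0,0,0,7.5,0,0,0,0,0,0,7.5,0,0,0,0,0,0,7.5])

```text
time: 19.0
eef_pos: [0.5557, -0.1874, 0.1926]
ee_rot: [[-0.996, -0.086, -0.001], [-0.086, 0.996, 0.001], [0.001, 0.001, -1.0]]
contact_force: [0.1, 0.4, -0.7]
width: 0.0748
grasp_force: 0.0
```

```bash
python3 - <<'E'
from h import *
from station import ctrl
o=ctrl.get_obs();print(o['eef_pos'],o['ee_rot'],shift((.557,-.189),.068,o))
s=ctrl.snapshot('wrist');im=s['frame'][...,::-1].copy()
for p in((.557,-.189,.107),(.557,-.189,.007),(.618,-.178,.099)):
    q=proj(s,[p])[0];cv2.drawMarker(im,tuple(int(round(v)) for v in q),(0,0,255),0,8,1);print(q)
cv2.imwrite('pics/w3.png',im)
E
```

```text
[ 0.55565264 -0.18744523  0.19263678] [[-9.96318911e-01 -8.57212666e-02 -7.01132626e-04]
 [-8.57217905e-02  9.96318827e-01  7.54792640e-04]
 [ 6.33849855e-04  8.12116526e-04 -9.99999469e-01]] [-0.13 -0.18 12.46]
[250.17435772 191.74135049]
[250.91120101 157.25051111]
[257.77217926 263.06266682]
```

View pics/w3.png

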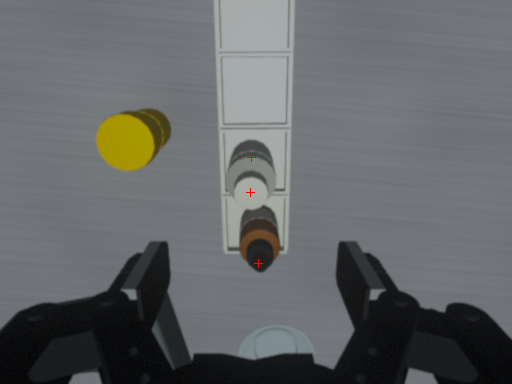

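The markers land on the cap (251,192) and next to the teat (260,262), so both estimates are confirmed. Going down on a.

Request:
step_arm(steps=[-0.1,-0.1,3.5,0,0,0,7.5,0,0,3.5,0,0,0,7.5,0,0,3,0,0,0,7.5,0,0,1.8,0,0,0,7.5,0,0,0.6,0,0,0,7.5])

```text
time: 19.68
eef_pos: [0.5565, -0.187, 0.068]
ee_rot: [[-0.996, -0.089, -0.002], [-0.089, 0.996, 0.001], [0.002, 0.001, -1.0]]
contact_force: [1.1, 0.2, 0.4]
width: 0.0751
grasp_force: 0.0
```

Request:
step_arm(steps=[0,0,0,0,0,0,5,0,0,0,0,0,0,3.5,0,0,0,0,0,0,3.5,0,0,0,0,0,0,3.5,0,0,0,0,0,0,3.5])

```text
time: 20.3
eef_pos: [0.5578, -0.1889, 0.0701]
ee_rot: [[-0.996, -0.087, 0.002], [-0.087, 0.996, -0.0], [-0.002, -0.0, -1.0]]
contact_force: [-1.1, 1.7, 6.6]
width: 0.0386
grasp_force: 35.3
```

Request:
step_arm(steps=[0,0,-0.5,0,0,0,3.5,0,0,-0.5,0,0,0,3.5,0,0,-1,0,0,0,3.5,0,0,0,0,0,0,3.5])

```text
time: 20.8
eef_pos: [0.5577, -0.1892, 0.0901]
ee_rot: [[-0.996, -0.087, 0.002], [-0.087, 0.996, -0.001], [-0.002, -0.001, -1.0]]
contact_force: [0.4, -0.3, -0.7]
width: 0.0384
grasp_force: 35.4
```

Request:
step_arm(steps=[0,0,-3,0,0,0,3.5,0,0,-3.5,0,0,0,3.5,0,2,-1.5,0,0,0,3.5,0,4,0,0,0,0.07,3.5,0,4.5,0,0,0,0.07,3.5])

```text
time: 21.42
eef_pos: [0.5502, -0.0822, 0.1686]
ee_rot: [[-0.998, 0.056, -0.001], [0.056, 0.998, 0.0], [0.001, 0.0, -1.0]]
contact_force: [0.5, 0.8, -1.2]
width: 0.0382
grasp_force: 35.7
```

Request:
step_arm(steps=[0,4.5,0,0,0,0.069,3.5,2,4.5,0,0,0,0,3.5,2,4.5,0,0,0,0,3.5,2,4.5,0,0,0,0,3.5,0,0,0,0,0,0,3.5])

```text
time: 22.05
eef_pos: [0.5079, 0.1057, 0.1684]
ee_rot: [[-0.993, 0.117, -0.002], [0.117, 0.993, 0.001], [0.002, 0.001, -1.0]]
contact_force: [0.7, 0.1, -1.3]
width: 0.0383
grasp_force: 35.7
```

```bash
python3 - <<'E'
from h import *
from station import ctrl
o=ctrl.get_obs();print(o['eef_pos'],o['width'],o['ee_rot'],shift(pocket(.033),.07,o))
E
```

```text
[0.5079317  0.10572742 0.16843839] 0.03832980281302037 [[-9.93141437e-01  1.16905230e-01 -1.80349059e-03]
 [ 1.16904059e-01  9.93142936e-01  7.41846806e-04]
 [ 1.87784972e-03  5.25923433e-04 -9.99998099e-01]] [1.25 8.5  9.85]
```

Request:
step_arm(steps=[0.65,4.3,0,0,0,0.004,3.5,0.6,4.3,0,0,0,0,3.5,0,0,0,0,0,0,3.5,0,0,0,0,0,0,3.5])

```text
time: 22.55
eef_pos: [0.508, 0.1888, 0.1685]
ee_rot: [[-0.992, 0.125, -0.001], [0.125, 0.992, -0.001], [0.001, -0.001, -1.0]]
contact_force: [0.1, 0.8, -1.6]
width: 0.0385
grasp_force: 35.9
```

Request:
step_arm(steps=[0,0,3,0,0,0,3.5,0,0,3,0,0,0,3.5,0,0,2,0,0,0,3.5,0,0,0,0,0,0,3.5])

```text
time: 23.05
eef_pos: [0.5073, 0.1877, 0.0877]
ee_rot: [[-0.992, 0.127, -0.003], [0.127, 0.992, -0.001], [0.003, -0.001, -1.0]]
contact_force: [-0.1, 0.6, -0.8]
width: 0.0388
grasp_force: 35.9
```

Request:
step_arm(steps=[0.25,0.35,1,0,0,0,3.5,0,0,0.5,0,0,0,3.5,0,0,0.2,0,0,0,3.5,0,0,0.1,0,0,0,3.5,0,0,0,0,0,0,3.5])

```text
time: 23.68
eef_pos: [0.5066, 0.1929, 0.0712]
ee_rot: [[-0.992, 0.125, 0.0], [0.125, 0.992, 0.0], [-0.0, 0.0, -1.0]]
contact_force: [0.1, -0.5, -1.2]
width: 0.0385
grasp_force: 35.9
```

Request:
step_arm(steps=[0,0,0.1,0,0,0,3.5,0,0,0,0,0,0,3.5,0,0,0,0,0,0,3.5])

```text
time: 24.05
eef_pos: [0.5064, 0.1928, 0.07]
ee_rot: [[-0.992, 0.126, 0.0], [0.126, 0.992, -0.0], [-0.0, -0.0, -1.0]]
contact_force: [-0.3, 0.1, -1.7]
width: 0.0381
grasp_force: 35.9
```

Request:
step_arm(steps=[0,0,0.1,0,0,0,3.5,0,0,0.1,0,0,0,3.5,0,0,0,0,0,0,3.5,0,0,0,0,0,0,3.5])

```text
time: 24.55
eef_pos: [0.5065, 0.1929, 0.0682]
ee_rot: [[-0.992, 0.126, 0.0], [0.126, 0.992, -0.0], [-0.0, 0.0, -1.0]]
contact_force: [-0.7, 0.0, 3.5]
width: 0.0383
grasp_force: 36.2
```

Request:
step_arm(steps=[0,0,0.05,0,0,0,3.5,0,0,0,0,0,0,3.5,0,0,0,0,0,0,3.5])

```text
time: 24.92
eef_pos: [0.5067, 0.1929, 0.0682]
ee_rot: [[-0.992, 0.126, 0.001], [0.126, 0.992, 0.0], [-0.001, 0.0, -1.0]]
contact_force: [-2.7, -0.5, 9.7]
width: 0.0381
grasp_force: 36.9
```

Standing; release and go to c.

Request:
step_arm(steps=[0,0,-0.05,0,0,0,4.2,0,0,0,0,0,0,5.5,0,0,0,0,0,0,7.5,0,0,0,0,0,0,7.5])

```text
time: 25.42
eef_pos: [0.5064, 0.1929, 0.0679]
ee_rot: [[-0.992, 0.125, -0.0], [0.125, 0.992, -0.0], [0.0, -0.0, -1.0]]
contact_force: [0.1, 0.7, -0.5]
width: 0.0747
grasp_force: 0.0
```

Request:
step_arm(steps=[0,0,-2,0,0,0,7.5,0,0,-4,0,0,0,7.5,0,0,-4,0,0,0,7.5,0,0,-2.5,0,0,-0.105,7.5,0,0,0,0,0,-0.104,7.5])

```text
time: 26.05
eef_pos: [0.5077, 0.1932, 0.1952]
ee_rot: [[-0.996, -0.087, 0.004], [-0.087, 0.996, 0.001], [-0.004, 0.001, -1.0]]
contact_force: [-0.2, -0.0, -0.6]
width: 0.075
grasp_force: 0.0
```

```bash
python3 - <<'E'
from h import *
from station import ctrl
o=ctrl.get_obs();print(o['eef_pos'],o['time'],shift((.618,-.177),.19,o))
s=ctrl.snapshot('side');cv2.imwrite('pics/s4.png',cv2.resize(s['frame'][70:310,160:400,::-1],(600,600)))
E
```

```text
[0.50771198 0.19320086 0.19521423] 26.05 [ -7.78 -37.84   0.53]
```

View pics/s4.png

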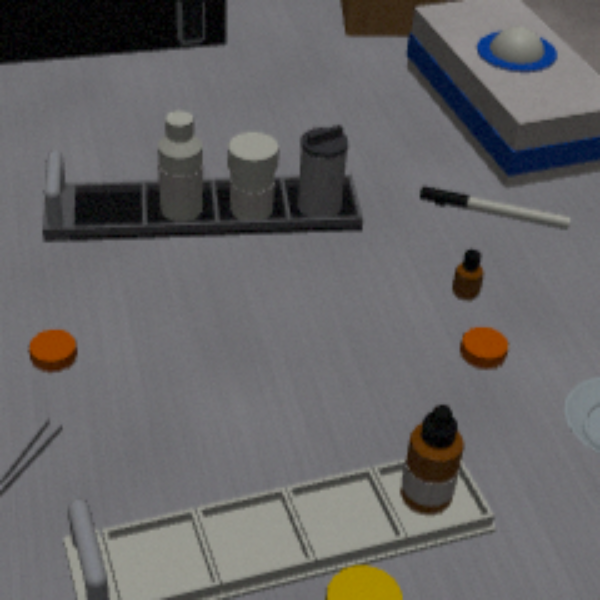

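Bottle a stands upright in its pocket at about (180,178). Now the brown dropper.

Request:
step_arm(steps=[-1.1,-5.4,0,0,0,0,7.5,-1.1,-5.4,0,0,0,0,7.5,-1.1,-5.4,0,0,0,0,7.5,-1.1,-5.4,0,0,0,0,7.5,-1.1,-5.4,0,0,0,0,7.5])

```text
time: 26.72
eef_pos: [0.5838, -0.0734, 0.1926]
ee_rot: [[-0.997, -0.081, -0.0], [-0.081, 0.997, 0.0], [0.0, 0.0, -1.0]]
contact_force: [1.4, 0.8, -0.2]
width: 0.075
grasp_force: 0.0
```

Request:
step_arm(steps=[-1.1,-5.4,0,0,0,0,7.5,-1.1,-5.4,0,0,0,0,7.5,0,0,0,0,0,0,7.5,0,0,0,0,0,0,7.5])

```text
time: 27.22
eef_pos: [0.6141, -0.1772, 0.1923]
ee_rot: [[-0.997, -0.082, -0.001], [-0.082, 0.997, 0.001], [0.001, 0.001, -1.0]]
contact_force: [-0.2, 0.6, -0.4]
width: 0.0747
grasp_force: 0.0
```

```bash
python3 - <<'E'
from h import *
from station import ctrl
o=ctrl.get_obs();print(o['eef_pos'],o['ee_rot'],shift((.618,-.177),.057,o))
s=ctrl.snapshot('wrist');im=s['frame'][...,::-1].copy()
for p in((.618,-.177,.099),(.618,-.177,.007)):
    q=proj(s,[p])[0];cv2.drawMarker(im,tuple(int(round(v)) for v in q),(0,0,255),0,8,1);print(q)
cv2.imwrite('pics/w4.png',im)
E
```

```text
[ 0.61407001 -0.17716489  0.19230581] [[-9.96663807e-01 -8.16065870e-02 -1.27276155e-03]
 [-8.16077428e-02  9.96664133e-01  8.84139142e-04]
 [ 1.19636421e-03  9.85056681e-04 -9.99998799e-01]] [-0.41 -0.03 13.53]
[252.35276032 191.75269782]
[252.4427464  160.11969095]
```

View pics/w4.png

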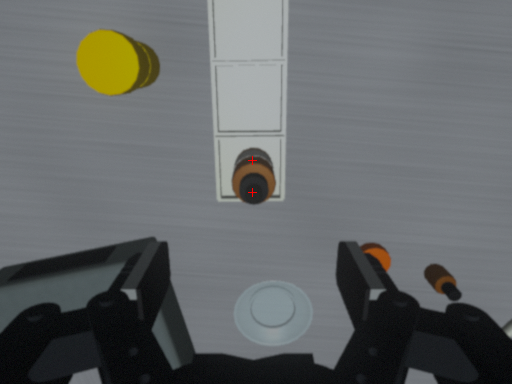

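The teat is at (254,190) on the marker. The grey tray's corner lies about 90 mm aside, so it is clear.

Request:
step_arm(steps=[-0.35,0.05,3.5,0,0,0,7.5,0,0,3.5,0,0,0,7.5,0,0,3.5,0,0,0,7.5,0,0,2.2,0,0,0,7.5,0,0,0.8,0,0,0,7.5])

```text
time: 27.9
eef_pos: [0.6171, -0.1749, 0.0569]
ee_rot: [[-0.996, -0.084, -0.002], [-0.084, 0.996, 0.001], [0.002, 0.001, -1.0]]
contact_force: [-0.5, -0.1, 1.3]
width: 0.0749
grasp_force: 0.0
```

Request:
step_arm(steps=[0,0,0,0,0,0,5,0,0,0,0,0,0,3.2,0,0,0,0,0,0,3.2,0,0,0,0,0,0,3.2,0,0,0,0,0,0,3.2])

```text
time: 28.52
eef_pos: [0.6189, -0.1767, 0.0594]
ee_rot: [[-0.997, -0.083, 0.002], [-0.083, 0.997, -0.0], [-0.002, -0.001, -1.0]]
contact_force: [0.1, 1.7, 6.6]
width: 0.0355
grasp_force: 34.8
```

Request:
step_arm(steps=[0,0,-0.5,0,0,0,3.2,0,0,-0.5,0,0,0,3.2,0,0,-1,0,0,0,3.2,0,0,0,0,0,0,3.2])

```text
time: 29.02
eef_pos: [0.6187, -0.177, 0.0791]
ee_rot: [[-0.997, -0.083, 0.002], [-0.083, 0.997, -0.001], [-0.002, -0.001, -1.0]]
contact_force: [0.3, -0.3, -0.6]
width: 0.0355
grasp_force: 35.0
```

Request:
step_arm(steps=[0,0,-3.5,0,0,0,3.2,0,0,-3.5,0,0,0,3.2,0,2,-2,0,0,0,3.2,2,4,0,0,0,0.068,3.2,3,4.5,0,0,0,0.068,3.2])

```text
time: 29.65
eef_pos: [0.5616, -0.0722, 0.1676]
ee_rot: [[-0.998, 0.055, 0.0], [0.055, 0.998, 0.0], [0.0, 0.0, -1.0]]
contact_force: [0.2, -0.2, 0.7]
width: 0.0355
grasp_force: 35.2
```

Request:
step_arm(steps=[3,4.5,0,0,0,0.068,3.2,3.5,4.5,0,0,0,0,3.2,3.5,4.5,0,0,0,0,3.2,3.5,4.5,0,0,0,0,3.2,0,0,0,0,0,0,3.2])

```text
time: 30.28
eef_pos: [0.4435, 0.1226, 0.1677]
ee_rot: [[-0.993, 0.115, -0.002], [0.115, 0.993, 0.001], [0.002, 0.001, -1.0]]
contact_force: [0.1, 0.3, -0.4]
width: 0.0351
grasp_force: 35.3
```

```bash
python3 - <<'E'
from h import *
from station import ctrl
o=ctrl.get_obs();print(o['eef_pos'],o['width'],o['ee_rot'],shift(pocket(.099),.06,o))
E
```

```text
[0.44354134 0.12259648 0.16769985] 0.03505442339381145 [[-9.93319868e-01  1.15376017e-01 -2.00371552e-03]
 [ 1.15374733e-01  9.93321758e-01  7.45384533e-04]
 [ 2.07633372e-03  5.09227123e-04 -9.99997715e-01]] [ 1.25  7.61 10.78]
```

Request:
step_arm(steps=[0.6,4,0,0,0,0.006,3.2,0.6,3.7,0,0,0,0,3.2,0,0,0,0,0,0,3.2,0,0,0,0,0,0,3.2])

```text
time: 30.78
eef_pos: [0.4442, 0.1969, 0.1677]
ee_rot: [[-0.992, 0.126, -0.001], [0.126, 0.992, -0.0], [0.001, -0.001, -1.0]]
contact_force: [-0.4, -0.1, 0.1]
width: 0.0355
grasp_force: 35.4
```

Request:
step_arm(steps=[0,0,3,0,0,0,3.2,0,0,3,0,0,0,3.2,0,0,2.5,0,0,0,3.2,0,0,0,0,0,0,3.2])

```text
time: 31.28
eef_pos: [0.4431, 0.1958, 0.0817]
ee_rot: [[-0.992, 0.128, -0.003], [0.128, 0.992, -0.001], [0.003, -0.002, -1.0]]
contact_force: [-0.8, 0.3, -0.2]
width: 0.0354
grasp_force: 35.4
```

Request:
step_arm(steps=[0.3,0.3,1,0,0,0,3.2,0,0,0.7,0,0,0,3.2,0,0,0.2,0,0,0,3.2,0,0,0.2,0,0,0,3.2,0,0,0,0,0,0,3.2])

```text
time: 31.9
eef_pos: [0.4419, 0.2005, 0.0621]
ee_rot: [[-0.992, 0.126, 0.0], [0.126, 0.992, 0.0], [-0.0, 0.0, -1.0]]
contact_force: [-0.8, -0.4, -0.6]
width: 0.0351
grasp_force: 35.4
```

Request:
step_arm(steps=[0,0,0.1,0,0,0,3.2,0,0,0,0,0,0,3.2,0,0,0.05,0,0,0,3.2,0,0,0,0,0,0,3.2])

```text
time: 32.4
eef_pos: [0.4419, 0.2005, 0.0605]
ee_rot: [[-0.992, 0.126, 0.0], [0.126, 0.992, -0.0], [-0.0, -0.0, -1.0]]
contact_force: [-0.3, 0.2, -0.6]
width: 0.0349
grasp_force: 35.4
```

Request:
step_arm(steps=[0,0,0.1,0,0,0,3.2,0,0,0.1,0,0,0,3.2,0,0,0.05,0,0,0,3.2,0,0,0,0,0,0,3.2])

```text
time: 32.9
eef_pos: [0.4418, 0.2005, 0.0579]
ee_rot: [[-0.992, 0.126, -0.0], [0.126, 0.992, -0.0], [0.0, -0.0, -1.0]]
contact_force: [-0.1, -0.2, -1.0]
width: 0.0353
grasp_force: 35.4
```

Request:
step_arm(steps=[0,0,0.1,0,0,0,3.2,0,0,0,0,0,0,3.2,0,0,0,0,0,0,3.2])

```text
time: 33.28
eef_pos: [0.4421, 0.2005, 0.0574]
ee_rot: [[-0.992, 0.126, 0.001], [0.126, 0.992, 0.0], [-0.001, 0.0, -1.0]]
contact_force: [-1.3, 0.3, 4.6]
width: 0.0354
grasp_force: 35.9
```

Contact at 0.0574, as expected. I release and retreat.

Request:
step_arm(steps=[0,0,0,0,0,0,4.2,0,0,0,0,0,0,5.5,0,0,0,0,0,0,7.5,0,0,0,0,0,0,7.5])

```text
time: 33.78
eef_pos: [0.4418, 0.2004, 0.0569]
ee_rot: [[-0.992, 0.127, -0.0], [0.127, 0.992, -0.0], [0.0, -0.0, -1.0]]
contact_force: [0.2, 0.4, 0.4]
width: 0.0749
grasp_force: 0.0
```

Request:
step_arm(steps=[0,0,-2,0,0,0,7.5,0,0,-4,0,0,0,7.5,0,0,-4,0,0,0,7.5,0,0,-3,0,0,0,7.5,0,-5,0,0,0,0,7.5])

```text
time: 34.4
eef_pos: [0.4376, 0.1523, 0.1893]
ee_rot: [[-0.992, 0.123, 0.005], [0.123, 0.992, 0.001], [-0.005, 0.002, -1.0]]
contact_force: [0.5, -1.3, -0.9]
width: 0.075
grasp_force: 0.0
```

Request:
step_arm(steps=[0,-5,0,0,0,0,7.5,0,-5,0,0,0,0,7.5,0,-5,0,0,0,0,7.5,0,-5,0,0,0,0,7.5,0,0,0,0,0,0,7.5])

```text
time: 35.02
eef_pos: [0.41, -0.0503, 0.1871]
ee_rot: [[-0.991, 0.131, 0.0], [0.131, 0.991, -0.001], [-0.0, -0.001, -1.0]]
contact_force: [0.4, -0.1, -0.5]
width: 0.075
grasp_force: 0.0
```

```bash
python3 - <<'E'
from h import *
from station import ctrl
s=ctrl.snapshot('side');a=cv2.resize(s['frame'][90:210,160:320,::-1],(800,600))[:450]
t=ctrl.snapshot('top');im=t['frame'][...,::-1].copy()
for y,z in((-.099,.079),(-.033,.077),(.033,.105),(.099,.097)):
    q=proj(t,[[*pocket(y),z]])[0]*1;cv2.drawMarker(im,tuple(int(round(v)) for v in q),(0,255,0),0,3,1)
b=cv2.resize(im[130:265,130:260],(578,600),interpolation=cv2.INTER_CUBIC)
cv2.imwrite('pics/f.png',cv2.resize(np.hstack([cv2.resize(a,(700,600)),b]),(800,400)))
E
```

```text
(no output)
```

View pics/f.png

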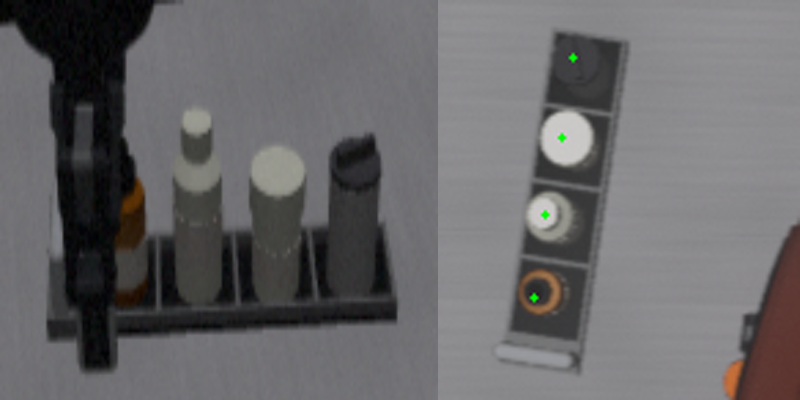

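All four stand upright in the right pockets, each within about 5 mm of its pocket's middle (top-view green markers lie on the caps and lids). I hand it in.

```bash
python3 -c "
from station import ctrl
print(ctrl.job_done())"
```

```text
the job is handed in; nothing more can be done
None
```

I moved all four containers into the rack in reverse order and handed the job in at about 35 s; the last pictures show each upright in its pocket, about 5 mm or less from the middle, but the hand-in gave no verdict.

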